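# Lay an indicator-stand column down in V-blocks and push it home

## Robot

A 6-joint arm with a two-finger parallel gripper is mounted at the origin on a cart in front of the work surface, level with it; the furniture and walls round the work are solid. World frame = base frame: x ahead of the robot, y to its left, z up, the work surface at z = 0. Lengths are in m, angles in degrees, forces in N, time in s.
With the tool pointing down it reaches from about 0.375 to 0.9 m from the base axis. Payload 3.1 kg.
Tool frame: the origin (TCP) lies midway between the tips of the shut fingers; the grasp point (between the pads) lies bot.hold_point_z behind it (bot.hold_point_z is the distance from the TCP to the grasp point, in m); z points along the fingers, y is the direction in which the jaws open and shut (so a half turn about z gives the same grasp; the last joint's range is limited). The gripper opens to 87 mm and grips with 3 to 60 N. Pads are 19 mm wide; open, the fingers measure 117 mm over their backs; the gripper's body (75 mm by 190 mm) begins 51 mm behind the grasp point.
Start: joints at [-81.847, 30.224, 82.088, -0, 67.689, -10.227], TCP at [0.197, -0.593, 0.223] pointing down, gripper open.
Joint ranges: [-176.69, 176.69], [-43.24, 126.21], [12.49, 139.97], [-82, 262], [0, 151.66], [-163.58, 163.58]. Speed limits (degrees/s): [159.86, 159.86, 180, 180, 180, 180].

## Interface

Orientations are given as a 3x3 rotation matrix whose columns are the frame's x, y, z axes.
In Python, from rig import bot, vision, hand_in gives the robot as it stands. The module is installed in compiled form; this text tells all that it offers.
- The arm moves only by the shell command python3 -m handwheel 'ROWS'. ROWS is JSON, a list of rows, each an object of numbers: "hand": the gripper's target within -1 to 1 (fully open at 1, half-way at 0, shut at -1); "dx", "dy", "dz": the shift along the world's x, y, z in cm; "wx", "wy", "wz": the turn, a rotation vector about the world's x, y, z in rad. In form: [{"hand": .., "dx": .., "dy": .., "dz": .., "wx": .., "wy": .., "wz": ..}, ...]. A call has 1 to 10 rows; each row shifts and turns the commanded pose from where the row before left it; what a row does not reach is not made up. A row lasts 1/10 s, in which the tool goes at most 50 mm and 8.59 degrees, less where a joint would pass 70% of its speed; a pose out of reach is approached as far as the arm can. A call with a gripper value outside its range is refused whole. The fingers move at their own pace and stop on an object; the grip force is fixed at half the most. Time passes only in rows, so rows that do not move let the fingers close. It gives the time, the measured TCP pose, the force and the opening at its end, in the units of the state.
- bot.read_state(): the state, without advancing time (a new reading comes with each control period).
- vision.capture(name): name is "scene" or "top"; returns (picture, depth): 480x640x3 uint8, red, green, blue; 480x640 float32, m along the optical axis (not along the pixel's ray), 0 where there is no reading.
- vision.get_calibration(name): a dict with "fx", "fy", "cx", "cy" (pixels), "rvec" (rotation vector, rad) and "tvec" (3), from world to camera coordinates, as OpenCV has them. Camera axes: x right, y down, z forward; pixel columns grow to the right and rows downward; lengths in m; the calibration is good to about 2 mm. A picture is of the moment at which its call begins. get_calibration takes no time and is no camera call.
- hand_in(): hands the job in, once; it reports no verdict.
The state is a dict: "time_s": time; "joint_positions": joint angles; "qvel": joint speeds; "tau": joint torques, N m; "position": TCP position; "tcp_rot": TCP orientation; "force": force on the tool from outside, world axes, zero at the start; "moment": the same for the moment, N m; "opening": opening from 0.0 (shut) to 1.0 (fully open).
Only numpy, scipy, OpenCV 4.12 (cv2) and the standard library are available. Lean on these libraries where they do the work, as an engineer would, in place of code of your own. Each camera call takes 0.05 s, during which the arm holds its last target.

## Task

The aluminium column is standing on its square foot at the end of the V-block stand; the screw under its foot has to be got at. Without gripping or lifting it, tip it over towards the V-blocks with your fingers, letting it down gently all the way so that its post comes to lie in both Vs, then push lightly on the underside of its foot until the foot is flush against the end of the stand. Leave the other things on the bench where they are.

Things in the scene. Friction and masses are not known exactly. Their poses are not given: they have to be found in the camera images.
- column: Loose column, about 0.5 kg, standing upright. Origin: centre of the underside of its foot, a dark square plate 100 x 100 x 10 mm; z runs up the axis, x points at the stand (within 2 degrees). Aluminium post 24 mm in diameter from 10 to 165 mm up, blue collar on it (37 mm in diameter, 70 to 85 mm up), then a steel spigot 14 mm in diameter up to 200 mm.
- column_tip (a point): Centre of the top end of the spigot, 200 mm up the column's axis. Pushed near here the column tips and does not skid. Its centre of mass is 50 to 65 mm up, so past a tilt of about 40 degrees it goes over by itself, and falls hard if nothing holds it back.
- column_heel (a point): Middle of the foot's lower edge on the side nearest the stand, 50 mm from the axis: the edge about which the column tips. It stays down on the bench. At the start it is 16 to 30 mm short of the stand's end.
- column_foot (a point): Centre of the upper face of the foot, 10 mm up the axis. This face ends up flush against the stand's end.
- stand: V-block stand, fixed. Origin: on the bench under the middle of its end face, the stop; x runs level along the Vs, away from the column; z up. Grey base plate 92 mm wide, 12 mm thick, up to x = 138 mm; two steel V-blocks 60 mm wide, 57 mm high, at x = 0 to 30 and 105 to 135 mm, with 90-degree Vs, 50 mm wide at the mouth.
- stand_axis (a point): Point on the stop face 50 mm above the bench, on the line where the axis of the laid column belongs (level, along the stand's x; the foot's edge then rests on the bench and the spigot overhangs the base plate, with 43 mm free below it).
- dial_gauge: Bystander: round dial indicator 107 x 60 x 22 mm, lying on its back. Origin: centre of its underside.
- hex_key: Bystander: black L-shaped hex key 28 x 78 x 5 mm, lying flat. Origin: centre of its underside.
- weight_200: Bystander: steel check weight, 30 mm in diameter, 48 mm tall, standing. Origin: centre of its underside.
- block_steel: Bystander: ground steel block 20 x 45 x 20 mm. Origin: centre of its underside.
Mind the look-alikes: they are no part of the job. There is more than one size of the stand; the job needs the smaller. Of the things that look like the column, take the one that is farthest to the robot's right at the start.

How it is judged (in metres and radians):
At the end, for the whole second after the job is handed in: The column lies at rest in both Vs (its axis within 0.05 rad of the stand's and within 4 mm of the middle of the Vs at both ends, spigot end 42 to 56 mm high) with the upper face of its foot against the stand's end (gap under 3 mm) (angle between the z axis of column and the x axis of stand, either way round below 0.05 rad and x of column_tip in the frame of stand between 0.17 and 0.2 m and y of column_tip in the frame of stand between -0.004 and 0.004 m and z of column_tip in the frame of stand between 0.042 and 0.056 m and x of column_foot in the frame of stand between -0.003 and 0.003 m and y of column_foot in the frame of stand between -0.004 and 0.004 m and linear speed of column below 0.01 m/s); the robot touches nothing.
It fails at once if the column fell or was knocked instead of being let down gently (it turned faster than 2.5 rad/s) (angular speed of column above 2.5 rad/s).
It fails at once if the column was lifted: the foot edge it tips about rose more than 20 mm off the bench (height (world z) of column_heel above 0.02 m).
It fails at once if the column was gripped or pushed hard (fingers on it with more than 30 N) (contact force between the fingers and column above 30 N).
It fails at once if the dial indicator, hex key, check weight or steel block was moved more than 30 mm (distance of any of dial_gauge, hex_key, weight_200, block_steel from where it was at the start of the episode above 0.03 m).
It also fails if it takes over 72 s, if anything falls off the work surface, if the arm or the gripper's body presses on something with over 40 N, if the wrist force passes 120 N, or if a joint passes its speed limit or range.

## Working session

There is one attempt and no reset: what is moved stays moved. The work goes in short steps, Python scripts to look and compute and a shell command to move; the robot and the scene stay as the last step left them, time stands still between calls to the robot, and variables do not carry over. Pictures are saved under pics/ and viewed, and the job is handed in when it is done.

```bash
mkdir -p pics; python3 - <<'E'
from rig import bot,vision
import cv2,numpy as np
for n in("scene","top"):
    p,d=vision.capture(n);cv2.imwrite(f"pics/{n}0.png",p[:,:,::-1]);np.save(f"{n}0_d.npy",d);np.save(f"{n}0_p.npy",p)
    c=vision.get_calibration(n);print(n,c)
    R=cv2.Rodrigues(np.array(c["rvec"]))[0];print(-R.T@np.array(c["tvec"]).ravel(),R)
s=bot.read_state();print(s["time_s"],s["position"],s["tcp_rot"],s["opening"],bot.hold_point_z)
E
```

```text
scene {'fx': 557.2748974955097, 'fy': 557.2748974955097, 'cx': 315.0610634248951, 'cy': 247.03943926810302, 'rvec': array([ 1.00331222, -2.22582527,  1.23294947]), 'tvec': array([0.5606016 , 0.25995927, 0.82367535])}
[-0.05352655  0.78970347  0.65863297] [[-0.6603839  -0.7509148  -0.00447844]
 [-0.39449781  0.35199907 -0.84880394]
 [ 0.63895585 -0.55876973 -0.52868876]]
top {'fx': 523.7540067538652, 'fy': 523.7540067538652, 'cx': 315.05728600833856, 'cy': 243.01404393665487, 'rvec': array([ 2.15052948, -2.09759849,  0.21947887]), 'tvec': array([0.2128771 , 0.58745824, 1.04488967])}
[0.36895893 0.23722235 1.1356994 ] [[ 0.02357762 -0.99962815  0.01369894]
 [-0.98081272 -0.025782   -0.19324001]
 [ 0.19352133 -0.00887995 -0.98105588]]
0.1 [ 0.1970088  -0.59243938  0.22168073] [[ 9.48984059e-01  3.15323901e-01 -3.05691703e-04]
 [ 3.15323882e-01 -9.48982110e-01  1.95062520e-03]
 [ 3.24982791e-04 -1.94750411e-03 -9.99998051e-01]] 1.003399814361171 0.0187
```

View pics/scene0.png

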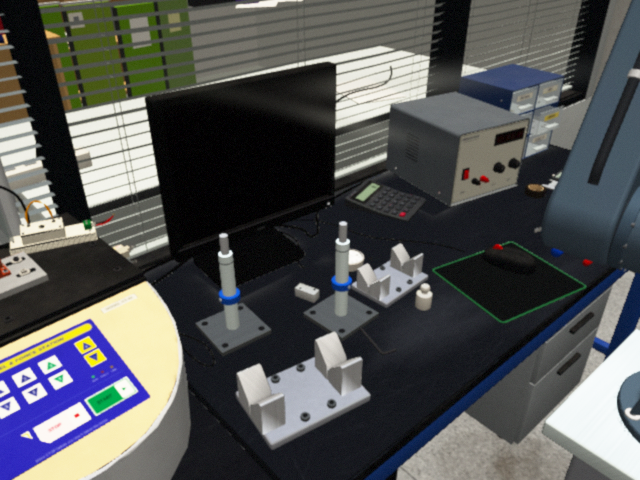

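View pics/top0.png

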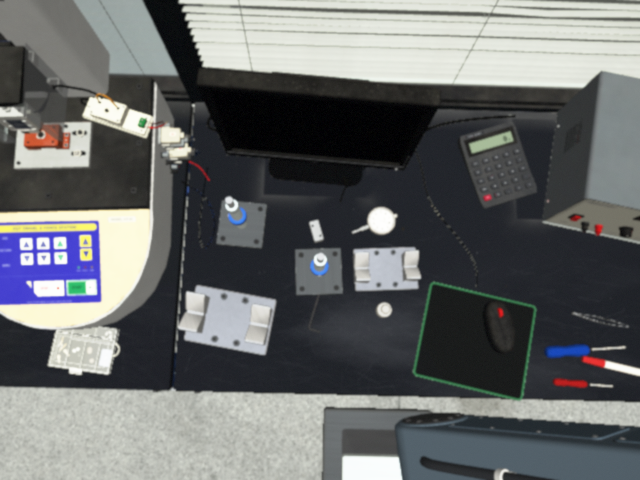

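The standing columns are at top-image (237,213) and (319,265); image right is the robot's right, so the one at (319,265) fits. The stands are at (228,320), large, and (387,268), small, so the job needs (387,268). I'll confirm both with a crop and measure them.

```bash
cat > h.py <<'E'
from rig import bot,vision
import cv2,numpy as np
def cal(n):
    c=vision.get_calibration(n);R=cv2.Rodrigues(np.array(c["rvec"]))[0];t=np.array(c["tvec"]).ravel()
    return c,R,t,-R.T@t
def ray(n,u,v,z):
    c,R,t,o=cal(n);d=R.T@np.array([(u-c["cx"])/c["fx"],(v-c["cy"])/c["fy"],1.]);return o+d*(z-o[2])/d[2]
def proj(n,P):
    c,R,t,o=cal(n);q=R@np.array(P,float)+t;return np.array([c["fx"]*q[0]/q[2]+c["cx"],c["fy"]*q[1]/q[2]+c["cy"]])
def cloud(n,d):
    c,R,t,o=cal(n);v,u=np.mgrid[:480,:640];q=np.stack([(u-c["cx"])/c["fx"]*d,(v-c["cy"])/c["fy"]*d,d],-1)
    return (q-t)@R
E
python3 - <<'E'
from h import *
p=np.load("top0_p.npy");d=np.load("top0_d.npy");W=cloud("top",d)
cr=cv2.resize(p[190:350,280:440],(800,800),interpolation=cv2.INTER_CUBIC);cr=cv2.convertScaleAbs(cr,alpha=1.6,beta=10)
cv2.imwrite("pics/crop0.png",cv2.resize(cr,(600,600))[:,:,::-1])
# heights rough
for u,v in [(300,290),(319,255),(387,268),(362,268),(412,265),(381,220),(384,310),(317,230),(345,200)]:
    print((u,v),W[v,u].round(4))
E
```

```text
(300, 290) [0.4871 0.257  0.0104]
(319, 255) [0.5315 0.2211 0.2007]
(387, 268) [0.5397 0.0694 0.0105]
(362, 268) [0.5356 0.1256 0.0282]
(412, 265) [0.5432 0.0205 0.0389]
(381, 220) [0.6445 0.0836 0.0191]
(384, 310) [0.4461 0.0814 0.0473]
(317, 230) [0.6191 0.2235 0.0154]
(345, 200) [ 0.6941  0.1618 -0.003 ]
```

View pics/crop0.png

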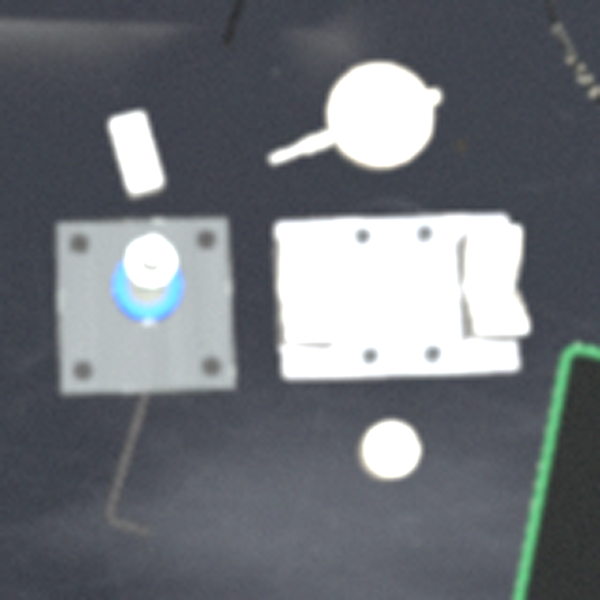

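The crop shows the column at crop (150,260) on its 100 mm foot, next to the small stand at (400,300). The weight, dial gauge, block and hex key are around them. Next I'll measure the edges.

```bash
python3 - <<'E'
from h import *
p=np.load("top0_p.npy").astype(int);g=p.sum(2)/3
def rect(mask,z,name):
    c,_=cv2.findContours(mask.astype(np.uint8),cv2.RETR_EXTERNAL,cv2.CHAIN_APPROX_NONE);c=max(c,key=cv2.contourArea)
    P=np.array([ray("top",u,v,z)[:2] for u,v in c[:,0]],np.float32)
    r=cv2.minAreaRect(P*1000);print(name,np.round(r[0],1),np.round(r[1],1),round(r[2],2),cv2.boundingRect(c))
    return P
m=np.zeros((480,640),bool);m[240:300,290:347]=True
rect(m&(g>45),.010,"foot")
m[:]=0;m[240:297,349:425]=True
rect(m&(g>90),.012,"standbase")
for nm in("top","scene"):
    d=np.load(nm+"0_d.npy");W=cloud(nm,d);z=W[...,2]
    box=(W[...,0]>.47)&(W[...,0]<.62)&(d>0)
    s=box&(z>.045)&(z<.062)&(W[...,1]>-.02)&(W[...,1]<.165)
    Q=W[s];print(nm,"Vtops",len(Q),Q.min(0).round(3),Q.max(0).round(3))
    for lo,hi in((-.02,.065),(.065,.17)):
        q=Q[(Q[:,1]>lo)&(Q[:,1]<hi)]
        if len(q)>5: print(cv2.minAreaRect((q[:,:2]*1000).astype(np.float32)))
    s=box&(z>.187)&(z<.21)&(W[...,1]>.17)&(W[...,1]<.28)
    print("tip",s.sum(),np.median(W[s],0).round(4))
    s=box&(z>.09)&(z<.15)&(W[...,1]>.17)&(W[...,1]<.28);print("post",s.sum(),np.median(W[s],0).round(4))
# tip & collar by pixel
p=np.load("top0_p.npy");h=cv2.cvtColor(p,cv2.COLOR_RGB2HSV)
for n in("top","scene"):
    q=np.load(n+"0_p.npy");x,y,w,hh=(295,240,50,60) if n=="top" else (315,215,55,120)
    cv2.imwrite(f"pics/c_{n}.png",cv2.resize(q[y:y+hh,x:x+w],None,fx=8 if n=="top" else 5,fy=8 if n=="top" else 5,interpolation=cv2.INTER_CUBIC)[:,:,::-1])
E
```

```text
foot [525.5 215.2] [114.  111.8] 1.8 (294, 247, 53, 53)
standbase [538.6  70.1] [ 94.1 146.2] 3.5 (353, 247, 69, 45)
top Vtops 495 [0.504 0.006 0.045] [0.571 0.144 0.062]
((540.5606689453125, 22.49321746826172), (60.206298828125, 30.678913116455078), 2.6057064533233643)
((533.7901611328125, 127.14032745361328), (59.702552795410156, 30.016986846923828), 3.265639066696167)
tip 54 [0.528  0.2175 0.1997]
post 48 [0.5183 0.22   0.1178]
scene Vtops 364 [0.502 0.005 0.045] [0.571 0.146 0.057]
((539.53759765625, 23.702756881713867), (61.15886688232422, 33.319976806640625), 4.298737049102783)
((533.28955078125, 127.93264770507812), (63.714569091796875, 32.853759765625), 2.8540427684783936)
tip 74 [0.5249 0.221  0.1945]
post 374 [0.5205 0.2256 0.1209]
```

View pics/c_top.png

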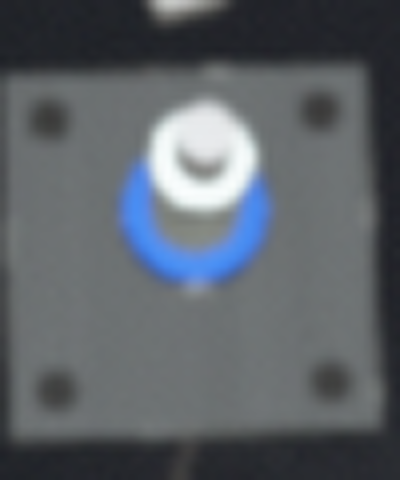

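View pics/c_scene.png

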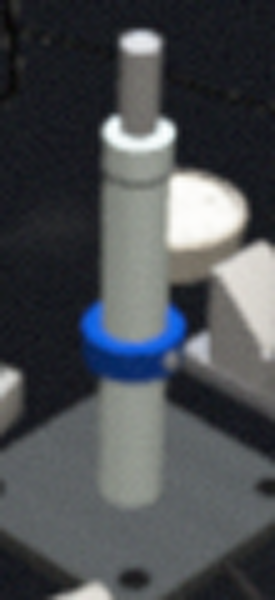

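```bash
python3 - <<'E'
from h import *
f=lambda a,b:(295+a/8-.5,240+b/8-.5)
C=np.array([ray("top",*f(a,b),.01)[:2] for a,b in[(5,75),(365,65),(383,428),(12,440)]]);print(C.round(4),"ctr",C.mean(0).round(4))
print("sides",[np.linalg.norm(C[i]-C[i-1]).round(4) for i in range(4)])
a=C[1]-C[0]+C[2]-C[3];print("foot x dir deg",np.degrees(np.arctan2(a[1],a[0])))
print("tip top",ray("top",*f(205,125),.2).round(4)," scene",ray("scene",315+140/5-.5,215+42/5-.5,.2).round(4))
a=np.array([540.56,22.49])-[533.79,127.14];b=np.array([539.54,23.7])-[533.29,127.93]
print([np.degrees(np.arctan2(v[1],v[0])) for v in(a,b)],np.linalg.norm(a))
u=a/np.linalg.norm(a);O=np.array([533.7,127.3])-15*u;n=np.array([-u[1],u[0]])
print("O",O,"u",u,"n",n)
for q in (C.mean(0)*1000,[527.5,219]):print("col in stand",(q-O)@u,(q-O)@n)
E
```

```text
[[0.5768 0.2703]
 [0.5822 0.1719]
 [0.483  0.1657]
 [0.4772 0.2653]] ctr [0.5298 0.2183]
sides [np.float64(0.0997), np.float64(0.0985), np.float64(0.0994), np.float64(0.0998)]
foot x dir deg -86.80133812271356
tip top [0.5314 0.219  0.2   ]  scene [0.5275 0.2203 0.2   ]
[np.float64(-86.29858893627338), np.float64(-86.5684510290896)] 104.86875321085877
O [532.73164673 142.26871043] u [ 0.06455688 -0.99791403] n [0.99791403 0.06455688]
col in stand -76.05885116351688 1.981066451284129
col in stand -76.90896911513946 -0.2672006593199596
```

Column at about (0.529, 0.219). The stand's x axis points along (0.063, −0.998), with the heel about 26 mm short of it. The plan is to straddle the spigot loosely, one finger on each side of the tipping plane. The rear finger pushes it over and the front finger lets it down. I'll approach now.

```bash
python3 -m handwheel '[{"hand":1,"dx":3,"dy":2,"dz":2},{"hand":1,"dx":4,"dy":2,"dz":2},{"hand":1,"dx":4,"dy":2,"dz":2},{"hand":1,"dx":4,"dy":2,"dz":2},{"hand":1,"dx":4,"dy":2,"dz":1},{"hand":1,"dx":1,"dy":4.5},{"hand":1,"dx":1,"dy":4.5},{"hand":1,"dx":1,"dy":4.5},{"hand":1,"dx":1,"dy":4.5},{"hand":1,"dx":1,"dy":4.5}]'
```

```text
invalid input
```

```bash
python3 -m handwheel '[{"hand":1,"dx":3,"dy":2,"dz":2,"wx":0,"wy":0,"wz":0},{"hand":1,"dx":4,"dy":2,"dz":2,"wx":0,"wy":0,"wz":0},{"hand":1,"dx":4,"dy":2,"dz":2,"wx":0,"wy":0,"wz":0},{"hand":1,"dx":4,"dy":2,"dz":2,"wx":0,"wy":0,"wz":0},{"hand":1,"dx":4,"dy":2,"dz":1,"wx":0,"wy":0,"wz":0},{"hand":1,"dx":1,"dy":4.5,"dz":0,"wx":0,"wy":0,"wz":0},{"hand":1,"dx":1,"dy":4.5,"dz":0,"wx":0,"wy":0,"wz":0},{"hand":1,"dx":1,"dy":4.5,"dz":0,"wx":0,"wy":0,"wz":0},{"hand":1,"dx":1,"dy":4.5,"dz":0,"wx":0,"wy":0,"wz":0},{"hand":1,"dx":1,"dy":4.5,"dz":0,"wx":0,"wy":0,"wz":0}]'
```

```text
time_s: 1.1
position: [0.437, -0.266, 0.3121]
tcp_rot: [[0.949, 0.315, -0.001], [0.315, -0.949, 0.001], [-0.0, -0.001, -1.0]]
force: [0.0, -0.0, 0.3]
opening: 0.998
```

```bash
python3 -m handwheel '[{"hand":-0.45,"dx":0.9,"dy":4.8,"dz":0,"wx":0,"wy":0,"wz":-0.03},{"hand":-0.45,"dx":0.9,"dy":4.8,"dz":0,"wx":0,"wy":0,"wz":-0.03},{"hand":-0.45,"dx":0.9,"dy":4.8,"dz":0,"wx":0,"wy":0,"wz":-0.03},{"hand":-0.45,"dx":0.9,"dy":4.8,"dz":0,"wx":0,"wy":0,"wz":-0.03},{"hand":-0.45,"dx":0.9,"dy":4.8,"dz":0,"wx":0,"wy":0,"wz":-0.03},{"hand":-0.45,"dx":0.9,"dy":4.8,"dz":0,"wx":0,"wy":0,"wz":-0.03},{"hand":-0.45,"dx":0.9,"dy":4.8,"dz":0,"wx":0,"wy":0,"wz":-0.03},{"hand":-0.45,"dx":0.9,"dy":4.8,"dz":0,"wx":0,"wy":0,"wz":-0.03},{"hand":-0.45,"dx":0.9,"dy":4.8,"dz":0,"wx":0,"wy":0,"wz":-0.02},{"hand":-0.45,"dx":0.9,"dy":3,"dz":0,"wx":0,"wy":0,"wz":0}]'
python3 -m handwheel '[{"hand":-0.45,"dx":0.2,"dy":2.3,"dz":0,"wx":0,"wy":0,"wz":0},{"hand":-0.45,"dx":0,"dy":0,"dz":0,"wx":0,"wy":0,"wz":0},{"hand":-0.45,"dx":0,"dy":0,"dz":0,"wx":0,"wy":0,"wz":0}]'
python3 - <<'E'
from h import *
for n in("scene","top"):
    p,d=vision.capture(n);cv2.imwrite(f"pics/{n}1.png",p[:,:,::-1])
E
```

```text
time_s: 2.1
position: [0.5265, 0.1973, 0.3121]
tcp_rot: [[0.998, 0.063, -0.001], [0.063, -0.998, 0.001], [-0.001, -0.001, -1.0]]
force: [0.3, -0.5, 0.6]
opening: 0.285
time_s: 2.4
position: [0.5285, 0.2169, 0.3119]
tcp_rot: [[0.998, 0.062, -0.001], [0.062, -0.998, -0.001], [-0.001, 0.001, -1.0]]
force: [-0.6, -0.6, 0.1]
opening: 0.276
```

View pics/scene1.png

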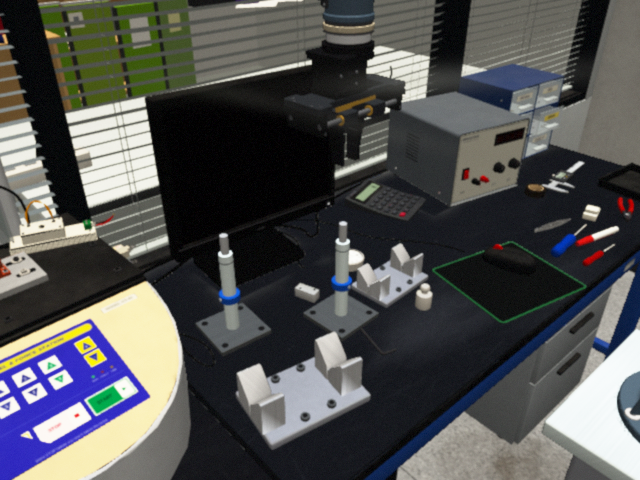

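View pics/top1.png

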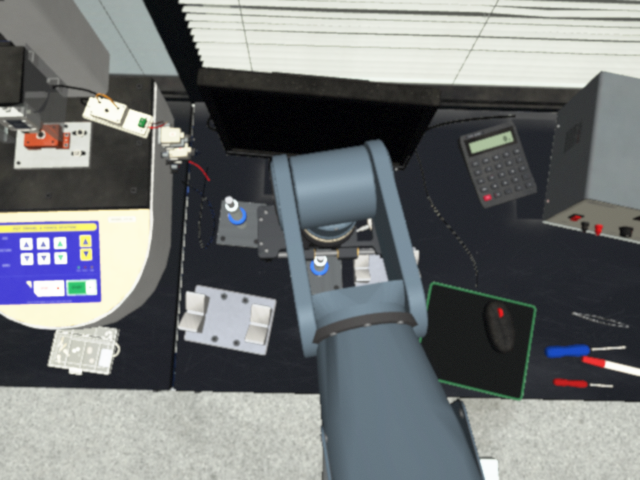

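The gripper body is wide along the jaw direction, so the tool will end up at about 45° with the lower finger under the spigot. The jaws are 24 mm open over the 14 mm spigot. Descending now.

```bash
python3 -m handwheel '[{"hand":-0.45,"dx":0.05,"dy":0.2,"dz":-3,"wx":0,"wy":0,"wz":0},{"hand":-0.45,"dx":0,"dy":0,"dz":-3,"wx":0,"wy":0,"wz":0},{"hand":-0.45,"dx":0,"dy":0,"dz":-2.5,"wx":0,"wy":0,"wz":0},{"hand":-0.45,"dx":0,"dy":0,"dz":0,"wx":0,"wy":0,"wz":0}]'
python3 - <<'E'
from h import *
s=bot.read_state();print(s["position"])
p,d=vision.capture("scene");cv2.imwrite(f"pics/s2.png",cv2.resize(p[120:280,260:440],None,fx=4,fy=3.75)[:,:,::-1])
E
```

```text
time_s: 2.9
position: [0.5269, 0.2169, 0.2242]
tcp_rot: [[0.998, 0.059, -0.009], [0.059, -0.998, -0.002], [-0.009, 0.001, -1.0]]
force: [-0.5, -1.2, 0.1]
opening: 0.274
[0.52688089 0.21688202 0.22421389]
```

View pics/s2.png

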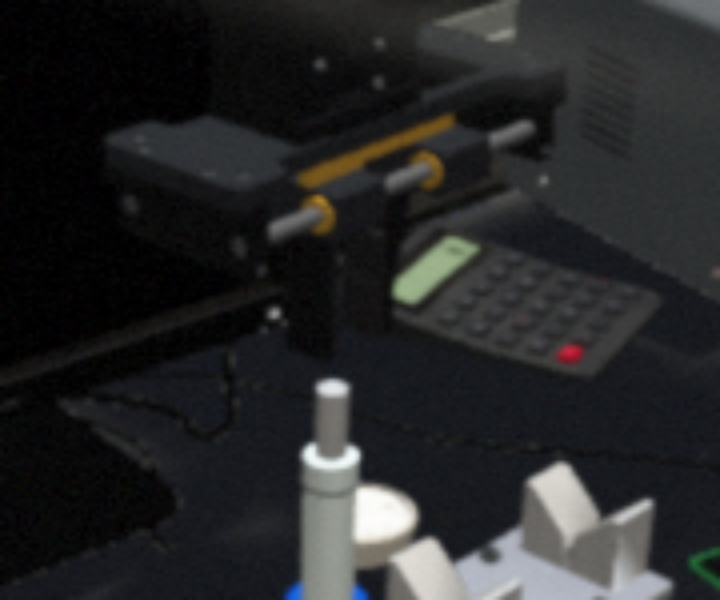

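```bash
python3 -m handwheel '[{"hand":-0.45,"dx":0.25,"dy":0.2,"dz":0,"wx":0,"wy":0,"wz":0},{"hand":-0.45,"dx":0,"dy":0,"dz":0,"wx":0,"wy":0,"wz":0},{"hand":-0.45,"dx":0,"dy":0,"dz":0,"wx":0,"wy":0,"wz":0}]'
python3 -c "
from h import *
print(proj('scene',[.5295,.219,.2]),proj('scene',[.527,.217,.2]))
for y in (.2,.219,.24):print(proj('scene',[.529,y,.224]))
print(proj('scene',bot.read_state()['position']))"
```

```text
time_s: 3.25
position: [0.5331, 0.221, 0.2291]
tcp_rot: [[0.998, 0.061, 0.003], [0.061, -0.998, 0.001], [0.003, -0.0, -1.0]]
force: [0.4, -0.2, -0.5]
opening: 0.274
[342.2610094  222.21563254] [344.15729733 222.37138022]
[350.99958716 206.08159864]
[342.77999597 209.65664502]
[333.47184168 213.70515333]
[340.21851854 206.43635676]
```

```bash
python3 -m handwheel '[{"hand":-0.45,"dx":0,"dy":0,"dz":0,"wx":0,"wy":0,"wz":0},{"hand":-0.45,"dx":0,"dy":0,"dz":0,"wx":0,"wy":0,"wz":0}]';python3 -m handwheel '[{"hand":-0.45,"dx":0,"dy":0,"dz":0,"wx":0,"wy":0,"wz":0}]'
```

```text
time_s: 3.45
position: [0.5322, 0.221, 0.2281]
tcp_rot: [[0.998, 0.061, 0.001], [0.061, -0.998, 0.0], [0.001, -0.0, -1.0]]
force: [-0.4, 0.0, 0.3]
opening: 0.274
time_s: 3.55
position: [0.5321, 0.221, 0.2278]
tcp_rot: [[0.998, 0.061, 0.0], [0.061, -0.998, 0.0], [0.0, -0.0, -1.0]]
force: [0.1, -0.4, 0.0]
opening: 0.275
```

```bash
python3 -m handwheel '[{"hand":-0.45,"dx":-0.25,"dy":-0.15,"dz":-0.5,"wx":0,"wy":0,"wz":0},{"hand":-0.45,"dx":0,"dy":0,"dz":-0.9,"wx":0,"wy":0,"wz":0},{"hand":-0.45,"dx":0,"dy":0,"dz":-0.9,"wx":0,"wy":0,"wz":0},{"hand":-0.45,"dx":0,"dy":0,"dz":-0.9,"wx":0,"wy":0,"wz":0},{"hand":-0.45,"dx":0,"dy":0,"dz":0,"wx":0,"wy":0,"wz":0},{"hand":-0.45,"dx":0,"dy":0,"dz":0,"wx":0,"wy":0,"wz":0}]'
python3 - <<'E'
from h import *
p,d=vision.capture("scene");cv2.imwrite(f"pics/s3.png",cv2.resize(p[140:300,260:440],None,fx=4,fy=3.75)[:,:,::-1])
E
```

```text
time_s: 4.15
position: [0.5295, 0.2194, 0.195]
tcp_rot: [[0.998, 0.061, -0.001], [0.061, -0.998, -0.0], [-0.001, 0.0, -1.0]]
force: [0.1, -0.8, 0.9]
opening: 0.273
```

View pics/s3.png

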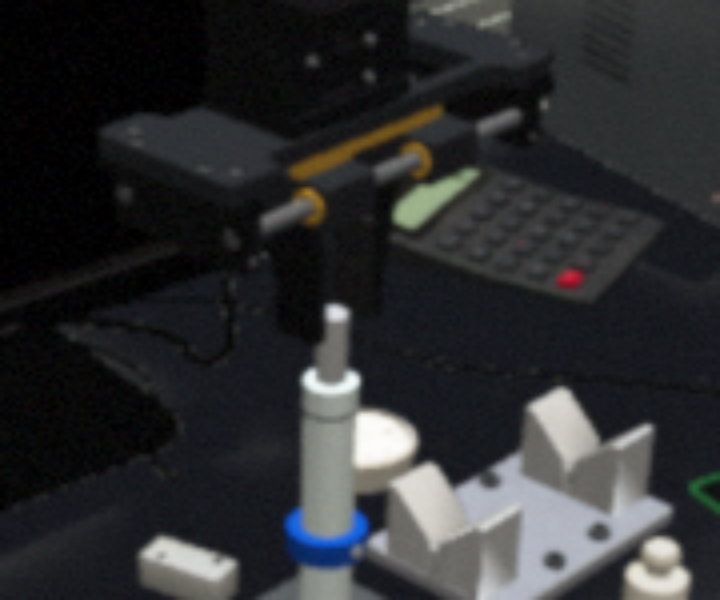

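The spigot top at crop (336,310) is entering between the fingers. I'll go down another 17 mm.

```bash
python3 -m handwheel '[{"hand":-0.45,"dx":0,"dy":0,"dz":-0.6,"wx":0,"wy":0,"wz":0},{"hand":-0.45,"dx":0,"dy":0,"dz":-0.6,"wx":0,"wy":0,"wz":0},{"hand":-0.45,"dx":0,"dy":0,"dz":-0.5,"wx":0,"wy":0,"wz":0},{"hand":-0.45,"dx":0,"dy":0,"dz":0,"wx":0,"wy":0,"wz":0},{"hand":-0.45,"dx":0,"dy":0,"dz":0,"wx":0,"wy":0,"wz":0}]'
python3 - <<'E'
from h import *
p,d=vision.capture("scene");cv2.imwrite(f"pics/s4.png",cv2.resize(p[140:300,260:440],None,fx=4,fy=3.75)[:,:,::-1])
E
```

```text
time_s: 4.7
position: [0.5295, 0.2194, 0.1783]
tcp_rot: [[0.998, 0.061, -0.0], [0.061, -0.998, -0.0], [-0.0, 0.0, -1.0]]
force: [-0.2, -0.7, -0.0]
opening: 0.272
```

View pics/s4.png

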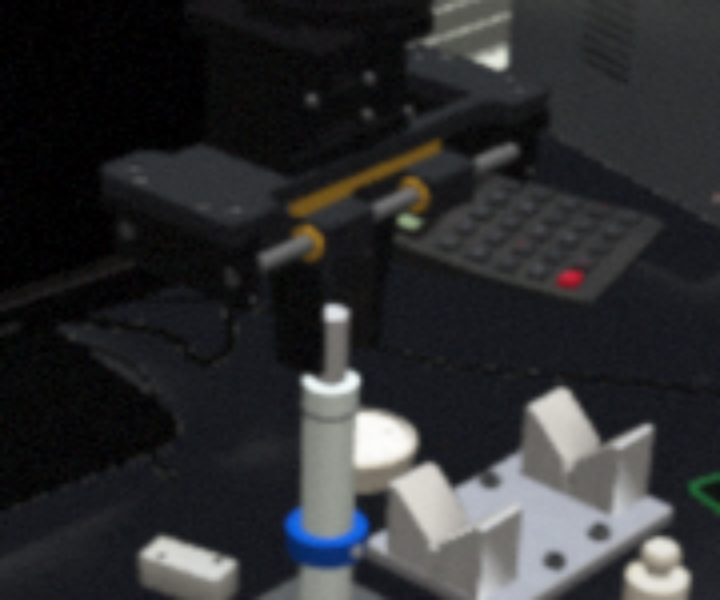

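The spigot is between the fingers with no contact. Next I'll compute the arc the tool follows while the column tips about its heel.

```bash
python3 - <<'E'
import numpy as np
u=np.array([.063,-.998])
def P(t):
    t=np.radians(t);return np.array([-50*np.cos(t)+178*np.sin(t),50*np.sin(t)+178*np.cos(t)])
for a in range(0,60,5):
    b=a+5;d=P(b)-P(a);print(a,b,"dx %.2f dy %.2f dz %.2f cm"%(u[0]*d[0]/10,u[1]*d[0]/10,d[1]/10),"P",P(b).round(0))
E
```

```text
0 5 dx 0.10 dy -1.57 dz 0.37 cm P [-34. 182.]
5 10 dx 0.10 dy -1.59 dz 0.23 cm P [-18. 184.]
10 15 dx 0.10 dy -1.61 dz 0.09 cm P [ -2. 185.]
15 20 dx 0.10 dy -1.61 dz -0.05 cm P [ 14. 184.]
20 25 dx 0.10 dy -1.60 dz -0.19 cm P [ 30. 182.]
25 30 dx 0.10 dy -1.58 dz -0.33 cm P [ 46. 179.]
30 35 dx 0.10 dy -1.54 dz -0.47 cm P [ 61. 174.]
35 40 dx 0.09 dy -1.49 dz -0.60 cm P [ 76. 168.]
40 45 dx 0.09 dy -1.44 dz -0.73 cm P [ 91. 161.]
45 50 dx 0.09 dy -1.37 dz -0.85 cm P [104. 153.]
50 55 dx 0.08 dy -1.29 dz -0.97 cm P [117. 143.]
55 60 dx 0.08 dy -1.20 dz -1.08 cm P [129. 132.]
```

```bash
python3 -m handwheel '[{"hand":-0.45,"dx":0.05,"dy":-0.78,"dz":0.2,"wx":0.0435,"wy":0.0027,"wz":0},{"hand":-0.45,"dx":0.05,"dy":-0.79,"dz":0.17,"wx":0.0435,"wy":0.0027,"wz":0},{"hand":-0.45,"dx":0.05,"dy":-0.79,"dz":0.13,"wx":0.0435,"wy":0.0027,"wz":0},{"hand":-0.45,"dx":0.05,"dy":-0.8,"dz":0.1,"wx":0.0435,"wy":0.0027,"wz":0},{"hand":-0.45,"dx":0,"dy":0,"dz":0,"wx":0,"wy":0,"wz":0},{"hand":-0.45,"dx":0,"dy":0,"dz":0,"wx":0,"wy":0,"wz":0}]'
python3 - <<'E'
from h import *
p,d=vision.capture("scene");cv2.imwrite(f"pics/s5.png",cv2.resize(p[160:340,260:460],None,fx=3.5,fy=3.3)[:,:,::-1])
E
```

```text
time_s: 5.35
position: [0.5318, 0.1878, 0.1848]
tcp_rot: [[0.998, 0.059, -0.01], [0.06, -0.983, 0.173], [0.0, -0.173, -0.985]]
force: [0.4, 1.4, 0.0]
opening: 0.272
```

View pics/s5.png

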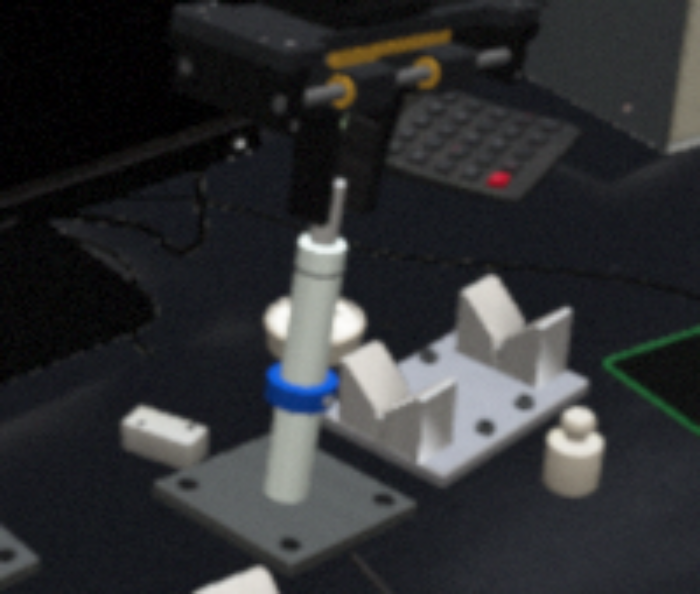

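The column is tilting about its heel with the rear finger pushing at about 1.4 N. I'll continue to 35° of tool tilt.

```bash
python3 -m handwheel '[{"hand":-0.45,"dx":0.05,"dy":-0.8,"dz":0.06,"wx":0.0435,"wy":0.0027,"wz":0},{"hand":-0.45,"dx":0.05,"dy":-0.8,"dz":0.03,"wx":0.0435,"wy":0.0027,"wz":0},{"hand":-0.45,"dx":0.05,"dy":-0.8,"dz":-0.01,"wx":0.0435,"wy":0.0027,"wz":0},{"hand":-0.45,"dx":0.05,"dy":-0.8,"dz":-0.04,"wx":0.0435,"wy":0.0027,"wz":0},{"hand":-0.45,"dx":0.05,"dy":-0.8,"dz":-0.08,"wx":0.0435,"wy":0.0027,"wz":0},{"hand":-0.45,"dx":0.05,"dy":-0.8,"dz":-0.11,"wx":0.0435,"wy":0.0027,"wz":0},{"hand":-0.45,"dx":0.05,"dy":-0.79,"dz":-0.15,"wx":0.0435,"wy":0.0027,"wz":0},{"hand":-0.45,"dx":0.05,"dy":-0.79,"dz":-0.18,"wx":0.0435,"wy":0.0027,"wz":0},{"hand":-0.45,"dx":0,"dy":0,"dz":0,"wx":0,"wy":0,"wz":0},{"hand":-0.45,"dx":0,"dy":0,"dz":0,"wx":0,"wy":0,"wz":0}]'
python3 -m handwheel '[{"hand":-0.45,"dx":0.05,"dy":-0.78,"dz":-0.22,"wx":0.0435,"wy":0.0027,"wz":0},{"hand":-0.45,"dx":0.05,"dy":-0.77,"dz":-0.25,"wx":0.0435,"wy":0.0027,"wz":0},{"hand":-0.45,"dx":0,"dy":0,"dz":0,"wx":0,"wy":0,"wz":0},{"hand":-0.45,"dx":0,"dy":0,"dz":0,"wx":0,"wy":0,"wz":0}]'
python3 - <<'E'
from h import *
p,d=vision.capture("scene");cv2.imwrite(f"pics/s6.png",cv2.resize(p[160:340,260:460],None,fx=3.5,fy=3.3)[:,:,::-1])
p,d=vision.capture("top");cv2.imwrite(f"pics/t6.png",cv2.resize(p[190:350,280:440],None,fx=3.5,fy=3.5)[:,:,::-1])
E
```

```text
time_s: 6.4
position: [0.5356, 0.1245, 0.1796]
tcp_rot: [[0.998, 0.052, -0.031], [0.061, -0.865, 0.498], [-0.001, -0.499, -0.867]]
force: [-0.0, 0.7, 0.1]
opening: 0.275
time_s: 6.8
position: [0.5365, 0.1093, 0.1752]
tcp_rot: [[0.998, 0.05, -0.036], [0.062, -0.818, 0.571], [-0.001, -0.572, -0.82]]
force: [-0.7, 0.9, -0.6]
opening: 0.272
```

View pics/s6.png

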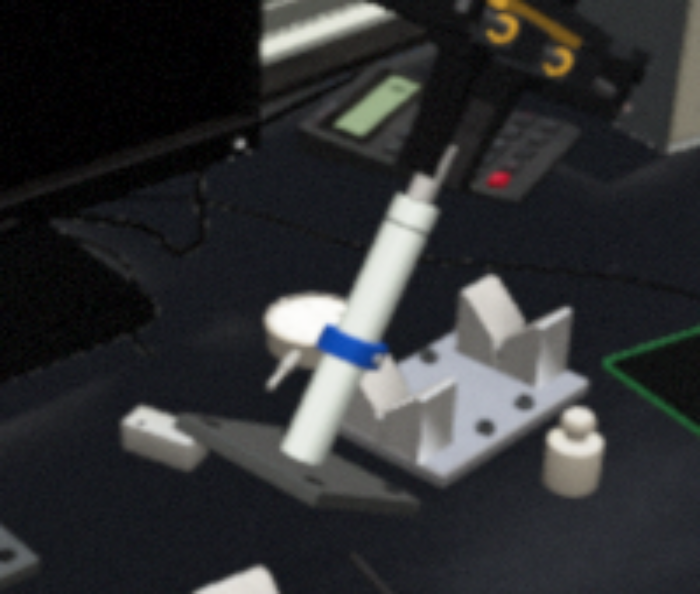

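View pics/t6.png

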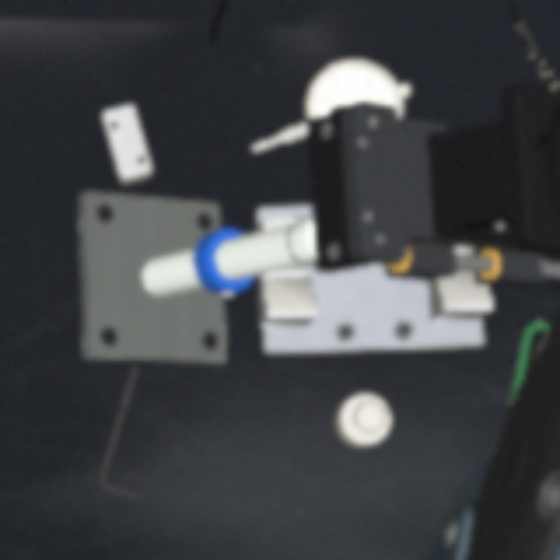

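The tilt is about 33° and still pushed from behind, with the heel edge still in place at top-crop (225,200–360). I'll pass the balance point slowly.

```bash
python3 -m handwheel '[{"hand":-0.45,"dx":0.03,"dy":-0.5,"dz":-0.19,"wx":0.029,"wy":0.0018,"wz":0},{"hand":-0.45,"dx":0.03,"dy":-0.5,"dz":-0.2,"wx":0.029,"wy":0.0018,"wz":0},{"hand":-0.45,"dx":0.03,"dy":-0.49,"dz":-0.21,"wx":0.029,"wy":0.0018,"wz":0},{"hand":-0.45,"dx":0.03,"dy":-0.49,"dz":-0.23,"wx":0.029,"wy":0.0018,"wz":0},{"hand":-0.45,"dx":0.03,"dy":-0.48,"dz":-0.24,"wx":0.029,"wy":0.0018,"wz":0},{"hand":-0.45,"dx":0.03,"dy":-0.47,"dz":-0.26,"wx":0.029,"wy":0.0018,"wz":0},{"hand":-0.45,"dx":0,"dy":0,"dz":0,"wx":0,"wy":0,"wz":0},{"hand":-0.45,"dx":0,"dy":0,"dz":0,"wx":0,"wy":0,"wz":0}]'
python3 - <<'E'
from h import *
p,d=vision.capture("scene");cv2.imwrite(f"pics/s7.png",cv2.resize(p[160:340,260:460],None,fx=3.5,fy=3.3)[:,:,::-1])
E
```

```text
time_s: 7.7
position: [0.5384, 0.0788, 0.1614]
tcp_rot: [[0.998, 0.041, -0.044], [0.06, -0.706, 0.706], [-0.002, -0.707, -0.707]]
force: [-0.7, 0.3, 1.0]
opening: 0.274
```

View pics/s7.png

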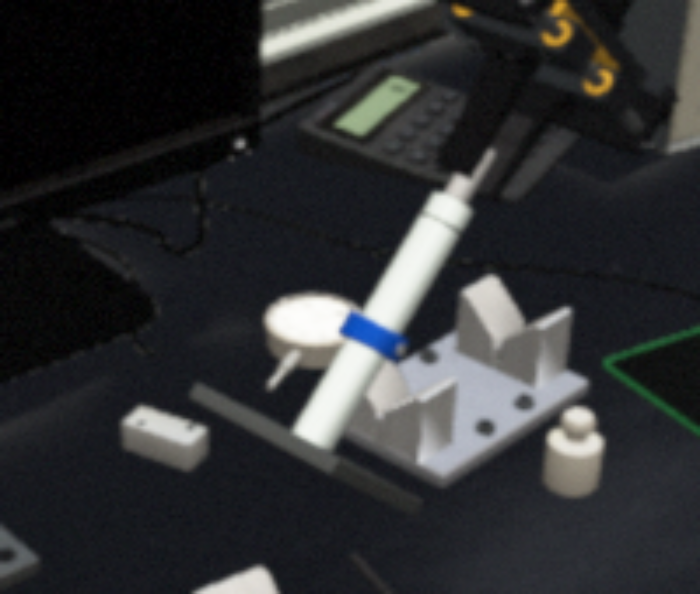

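```bash
python3 -m handwheel '[{"hand":-0.45,"dx":0.03,"dy":-0.47,"dz":-0.27,"wx":0.029,"wy":0.0018,"wz":0},{"hand":-0.45,"dx":0.03,"dy":-0.46,"dz":-0.28,"wx":0.029,"wy":0.0018,"wz":0},{"hand":-0.45,"dx":0.03,"dy":-0.45,"dz":-0.3,"wx":0.029,"wy":0.0018,"wz":0},{"hand":-0.45,"dx":0,"dy":0,"dz":0,"wx":0,"wy":0,"wz":0},{"hand":-0.45,"dx":0,"dy":0,"dz":0,"wx":0,"wy":0,"wz":0},{"hand":-0.4,"dx":0,"dy":0,"dz":0,"wx":0,"wy":0,"wz":0},{"hand":-0.35,"dx":0,"dy":0,"dz":0,"wx":0,"wy":0,"wz":0},{"hand":-0.31,"dx":0,"dy":0,"dz":0,"wx":0,"wy":0,"wz":0},{"hand":-0.31,"dx":0,"dy":0,"dz":0,"wx":0,"wy":0,"wz":0}]'
python3 - <<'E'
from h import *
p,d=vision.capture("scene");cv2.imwrite(f"pics/s8.png",cv2.resize(p[160:340,260:460],None,fx=3.5,fy=3.3)[:,:,::-1])
u=np.array([.063,-.998]);O=np.array([.53273,.14227]);H=O-.026*u
q=np.array(bot.read_state()["position"]);print((q[:2]-H)@u, (q[:2]-H)@[.998,.063])
E
```

```text
time_s: 8.65
position: [0.5393, 0.0656, 0.1535]
tcp_rot: [[0.998, 0.039, -0.048], [0.062, -0.643, 0.764], [-0.001, -0.765, -0.644]]
force: [0.2, -0.7, 0.3]
opening: 0.342
0.10293790164660786 0.001735740136796054
```

View pics/s8.png

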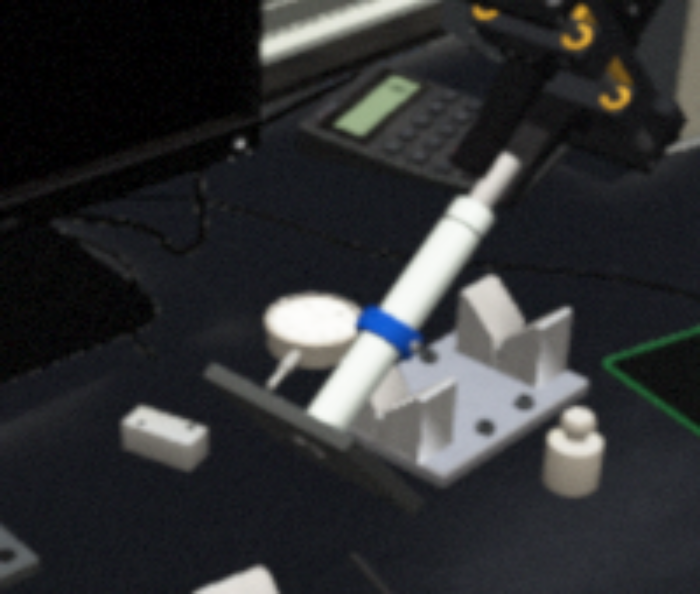

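It has crossed over and now leans on the front finger, with the jaws at 30 mm. Next is the lowering path at a fixed tool tilt of 50°.

```bash
python3 - <<'E'
import numpy as np
p=np.radians(50);f=np.array([np.cos(p),-np.sin(p)]);b=np.array([np.sin(p),np.cos(p)])
prev=np.array([103,153.5])
for t in range(54,94,3):
    a=np.radians(t);C=np.array([-43*np.cos(a)+200*np.sin(a),43*np.sin(a)+200*np.cos(a)])
    s=max(8,24-16*(t-52)/25);T=C-15*f-s*b;d=T-prev;prev=T
    print(t,"s%.0f"%s,T.round(1),"dx %.2f dy %.2f dz %.2f"%(.0063*d[0],-.0998*d[0],.1*d[1]))
E
```

```text
54 s23 [109.5 149.2] dx 0.04 dy -0.65 dz -0.43
57 s21 [118.7 143.1] dx 0.06 dy -0.92 dz -0.61
60 s19 [127.6 136.6] dx 0.06 dy -0.88 dz -0.65
63 s17 [136.  129.7] dx 0.05 dy -0.84 dz -0.69
66 s15 [144.1 122.5] dx 0.05 dy -0.80 dz -0.72
69 s13 [151.6 114.9] dx 0.05 dy -0.75 dz -0.76
72 s11 [158.7 107. ] dx 0.04 dy -0.71 dz -0.79
75 s9 [165.3  98.8] dx 0.04 dy -0.66 dz -0.82
78 s8 [170.9  90. ] dx 0.04 dy -0.56 dz -0.88
81 s8 [175.   80.1] dx 0.03 dy -0.41 dz -0.99
84 s8 [178.6  70. ] dx 0.02 dy -0.36 dz -1.01
87 s8 [181.7  59.8] dx 0.02 dy -0.31 dz -1.03
90 s8 [184.2  49.3] dx 0.02 dy -0.25 dz -1.04
93 s8 [186.2  38.8] dx 0.01 dy -0.20 dz -1.05
```

```bash
python3 -m handwheel '[{"hand":-0.31,"dx":0.04,"dy":-0.65,"dz":-0.43,"wx":0,"wy":0,"wz":0},{"hand":-0.31,"dx":0.05,"dy":-0.92,"dz":-0.61,"wx":0,"wy":0,"wz":0},{"hand":-0.31,"dx":0.05,"dy":-0.88,"dz":-0.65,"wx":0,"wy":0,"wz":0},{"hand":-0.31,"dx":0.05,"dy":-0.84,"dz":-0.69,"wx":0,"wy":0,"wz":0},{"hand":-0.31,"dx":0.04,"dy":-0.8,"dz":-0.72,"wx":0,"wy":0,"wz":0},{"hand":-0.31,"dx":0,"dy":0,"dz":0,"wx":0,"wy":0,"wz":0},{"hand":-0.31,"dx":0,"dy":0,"dz":0,"wx":0,"wy":0,"wz":0}]'
python3 - <<'E'
from h import *
p,d=vision.capture("scene");cv2.imwrite(f"pics/s9.png",cv2.resize(p[160:340,260:460],None,fx=3.5,fy=3.3)[:,:,::-1])
p,d=vision.capture("top");cv2.imwrite(f"pics/t9.png",cv2.resize(p[190:350,280:440],None,fx=3.5,fy=3.5)[:,:,::-1])
E
```

```text
time_s: 9.4
position: [0.5416, 0.0242, 0.122]
tcp_rot: [[0.998, 0.038, -0.047], [0.06, -0.642, 0.764], [-0.002, -0.766, -0.643]]
force: [0.8, 0.2, -0.2]
opening: 0.347
```

View pics/s9.png

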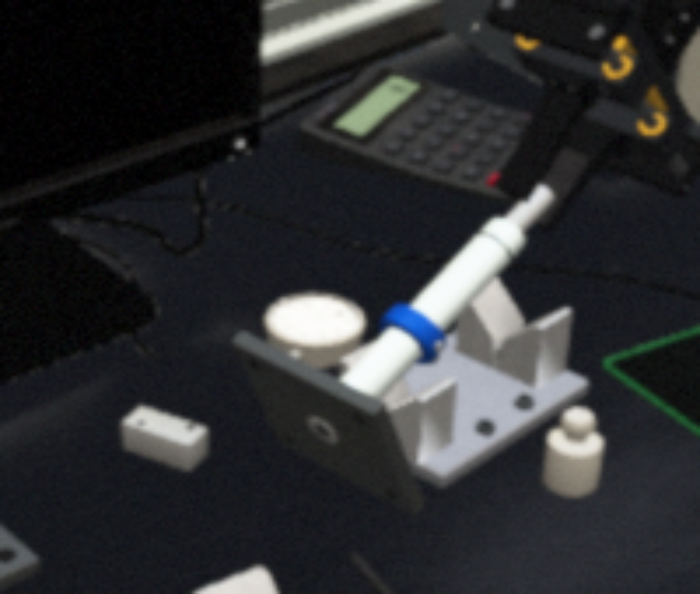

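View pics/t9.png

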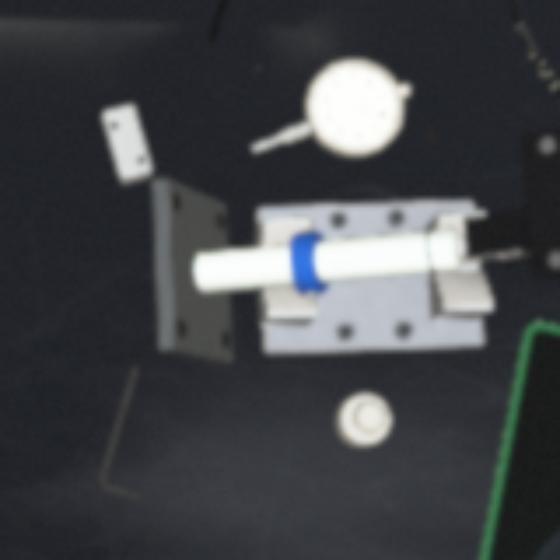

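It is being let down smoothly at about 66° and lines up with the Vs. Continuing.

```bash
python3 -m handwheel '[{"hand":-0.31,"dx":0.03,"dy":-0.75,"dz":-0.76,"wx":0,"wy":0,"wz":0},{"hand":-0.31,"dx":0.03,"dy":-0.71,"dz":-0.79,"wx":0,"wy":0,"wz":0},{"hand":-0.31,"dx":0.03,"dy":-0.66,"dz":-0.82,"wx":0,"wy":0,"wz":0},{"hand":-0.31,"dx":0.03,"dy":-0.56,"dz":-0.88,"wx":0,"wy":0,"wz":0},{"hand":-0.31,"dx":0.02,"dy":-0.41,"dz":-0.99,"wx":0,"wy":0,"wz":0},{"hand":-0.31,"dx":0,"dy":0,"dz":0,"wx":0,"wy":0,"wz":0},{"hand":-0.31,"dx":0,"dy":0,"dz":0,"wx":0,"wy":0,"wz":0}]'
python3 - <<'E'
from h import *
p,d=vision.capture("scene");cv2.imwrite(f"pics/s10.png",cv2.resize(p[160:340,260:460],None,fx=3.5,fy=3.3)[:,:,::-1])
p,d=vision.capture("top");cv2.imwrite(f"pics/t10.png",cv2.resize(p[190:350,280:440],None,fx=3.5,fy=3.5)[:,:,::-1])
E
```

```text
time_s: 10.2
position: [0.543, -0.0066, 0.0795]
tcp_rot: [[0.998, 0.038, -0.047], [0.061, -0.642, 0.764], [-0.001, -0.766, -0.643]]
force: [0.2, -1.2, 0.3]
opening: 0.347
```

View pics/s10.png

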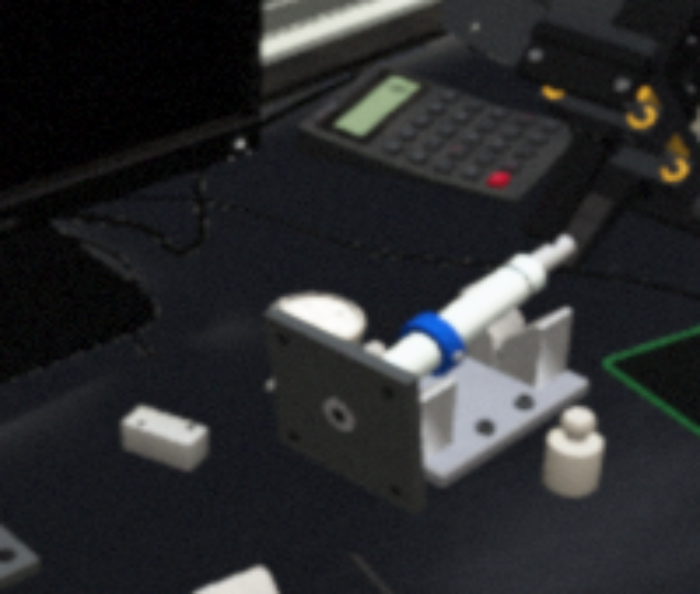

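View pics/t10.png

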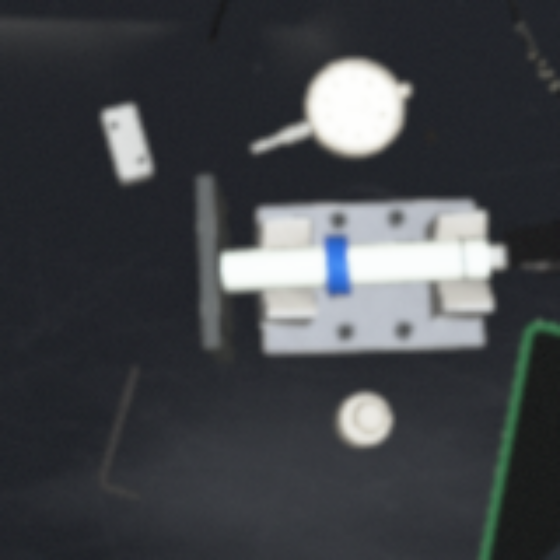

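```bash
python3 -m handwheel '[{"hand":-0.31,"dx":0.02,"dy":-0.36,"dz":-1.0,"wx":0,"wy":0,"wz":0},{"hand":-0.31,"dx":0.01,"dy":-0.15,"dz":-0.5,"wx":0,"wy":0,"wz":0},{"hand":-0.31,"dx":0.01,"dy":-0.15,"dz":-0.5,"wx":0,"wy":0,"wz":0},{"hand":-0.31,"dx":0.01,"dy":-0.13,"dz":-0.5,"wx":0,"wy":0,"wz":0},{"hand":-0.31,"dx":0,"dy":0,"dz":0,"wx":0,"wy":0,"wz":0},{"hand":-0.31,"dx":0,"dy":0,"dz":0,"wx":0,"wy":0,"wz":0}]'
python3 -m handwheel '[{"hand":-0.31,"dx":0.01,"dy":-0.12,"dz":-0.5,"wx":0,"wy":0,"wz":0},{"hand":-0.31,"dx":0.0,"dy":-0.1,"dz":-0.3,"wx":0,"wy":0,"wz":0},{"hand":-0.31,"dx":0,"dy":0,"dz":0,"wx":0,"wy":0,"wz":0},{"hand":-0.31,"dx":0,"dy":0,"dz":0,"wx":0,"wy":0,"wz":0}]'
python3 - <<'E'
from h import *
p,d=vision.capture("scene");cv2.imwrite(f"pics/s11.png",cv2.resize(p[160:340,260:460],None,fx=3.5,fy=3.3)[:,:,::-1])
p,d=vision.capture("top");cv2.imwrite(f"pics/t11.png",cv2.resize(p[190:350,280:440],None,fx=3.5,fy=3.5)[:,:,::-1])
W=cloud("top",d)
c=(W[...,0]>.5)&(W[...,0]<.57)&(d>0)&(W[...,1]<.16)
for lo,hi in((.13,.15),(.07,.08),(.03,.05),(.015,.025),(-.005,.003)):
    s=c&(W[...,1]>lo)&(W[...,1]<hi)&(W[...,2]>.045);print(lo,hi,s.sum(),np.percentile(W[s][:,2],90).round(4))
E
```

```text
time_s: 10.9
position: [0.5434, -0.0142, 0.0547]
tcp_rot: [[0.998, 0.038, -0.048], [0.061, -0.642, 0.764], [-0.001, -0.766, -0.643]]
force: [-0.5, -0.3, -0.6]
opening: 0.349
time_s: 11.3
position: [0.5436, -0.0163, 0.0469]
tcp_rot: [[0.998, 0.039, -0.048], [0.061, -0.642, 0.764], [-0.001, -0.766, -0.643]]
force: [-0.3, -0.2, -0.5]
opening: 0.346
0.13 0.15 219 0.0621
0.07 0.08 54 0.0636
0.03 0.05 172 0.0614
0.015 0.025 131 0.061
-0.005 0.003 39 0.0697
```

View pics/s11.png

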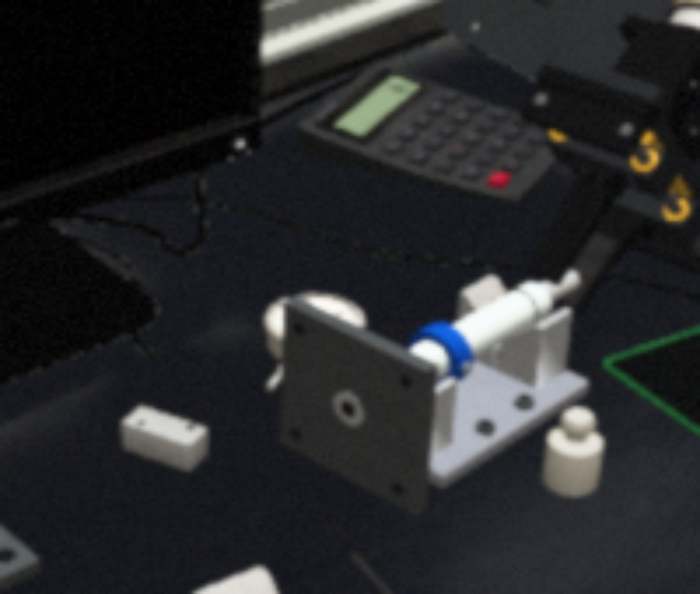

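View pics/t11.png

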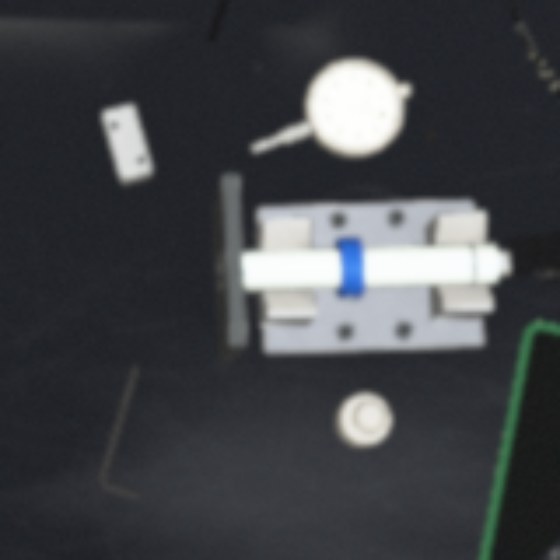

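The post's top is level at about 61 mm along its length, so the column is lying in both Vs. Now I'll open the jaws a little and withdraw along the axis.

```bash
python3 -m handwheel '[{"hand":-0.2,"dx":0,"dy":0,"dz":0,"wx":0,"wy":0,"wz":0},{"hand":-0.1,"dx":0,"dy":0,"dz":0,"wx":0,"wy":0,"wz":0},{"hand":0,"dx":0,"dy":0,"dz":0,"wx":0,"wy":0,"wz":0},{"hand":0,"dx":0,"dy":0,"dz":0,"wx":0,"wy":0,"wz":0},{"hand":0,"dx":0.03,"dy":-0.5,"dz":0,"wx":0,"wy":0,"wz":0},{"hand":0,"dx":0.06,"dy":-1,"dz":0,"wx":0,"wy":0,"wz":0},{"hand":0,"dx":0.12,"dy":-2,"dz":0.3,"wx":0,"wy":0,"wz":0},{"hand":0,"dx":0.12,"dy":-2,"dz":1.5,"wx":0,"wy":0,"wz":0},{"hand":0,"dx":0,"dy":-1,"dz":3,"wx":0,"wy":0,"wz":0},{"hand":0,"dx":0,"dy":0,"dz":4,"wx":0,"wy":0,"wz":0}]'
```

```text
time_s: 12.4
position: [0.5471, -0.0851, 0.1345]
tcp_rot: [[0.998, 0.035, -0.046], [0.058, -0.643, 0.764], [-0.002, -0.765, -0.644]]
force: [0.8, 0.4, 0.6]
opening: 0.498
```

```bash
python3 -m handwheel '[{"hand":-1,"dx":0,"dy":0,"dz":4,"wx":-0.1,"wy":-0.006,"wz":0},{"hand":-1,"dx":0,"dy":0,"dz":4,"wx":-0.1,"wy":-0.006,"wz":0},{"hand":-1,"dx":0,"dy":1,"dz":4,"wx":-0.1,"wy":-0.006,"wz":0},{"hand":-1,"dx":-0.2,"dy":4,"dz":0,"wx":-0.1,"wy":-0.006,"wz":0},{"hand":-1,"dx":-0.2,"dy":4,"dz":0,"wx":-0.1,"wy":-0.006,"wz":0},{"hand":-1,"dx":-0.3,"dy":4,"dz":0,"wx":-0.1,"wy":-0.006,"wz":0},{"hand":-1,"dx":-0.3,"dy":4,"dz":0,"wx":-0.1,"wy":-0.006,"wz":0},{"hand":-1,"dx":-0.3,"dy":4,"dz":0,"wx":-0.1,"wy":-0.006,"wz":0},{"hand":-1,"dx":-0.3,"dy":4,"dz":0,"wx":-0.073,"wy":-0.005,"wz":0},{"hand":-1,"dx":0,"dy":0,"dz":0,"wx":0,"wy":0,"wz":0}]'
python3 - <<'E'
from h import *
p,d=vision.capture("scene");cv2.imwrite(f"pics/s12.png",p[:,:,::-1])
cv2.imwrite(f"pics/s12c.png",cv2.resize(p[200:340,290:440],None,fx=5,fy=4.2,interpolation=cv2.INTER_CUBIC)[:,:,::-1])
W=cloud("scene",d)
s=(d>0)&(W[...,1]>.14)&(W[...,1]<.19)&(W[...,2]>.02)&(W[...,2]<.095)&(W[...,0]>.47)&(W[...,0]<.59)
Q=W[s];print(len(Q),np.median(Q,0))
u=np.array([.063,-.998]);O=np.array([.53273,.14227])
su=(Q[:,:2]-O)@u;print(np.percentile(su,[5,25,50,75,95]))
E
```

```text
time_s: 13.4
position: [0.53, 0.1749, 0.256]
tcp_rot: [[0.998, 0.069, 0.001], [0.069, -0.998, -0.002], [0.001, 0.002, -1.0]]
force: [0.7, -0.5, 0.3]
opening: 0.007
1453 [0.52523984 0.16760756 0.05928839]
[-0.02758097 -0.02643953 -0.02558912 -0.02464699 -0.02273702]
```

View pics/s12.png

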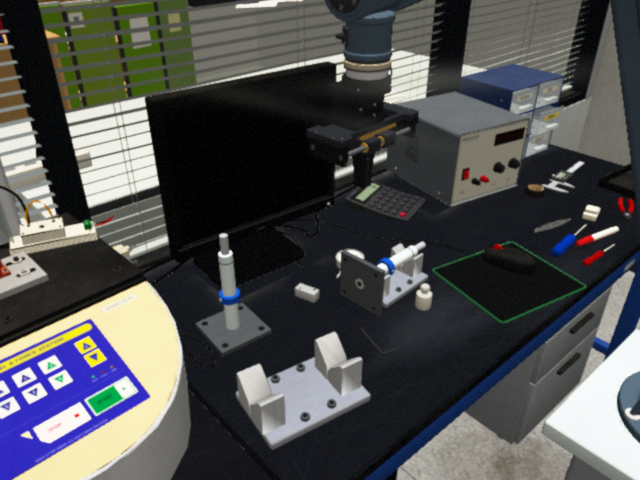

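The column lies in the Vs with its underside about 25.6 mm before the stop, and it needs to be 10 mm, so about 15.6 mm to push. I'll position the shut fingers behind the foot.

```bash
python3 -m handwheel '[{"hand":-1,"dx":-0.1,"dy":2.2,"dz":0,"wx":0,"wy":0,"wz":0.005},{"hand":-1,"dx":-0.1,"dy":2.2,"dz":0,"wx":0,"wy":0,"wz":0},{"hand":-1,"dx":0,"dy":0,"dz":-3,"wx":0,"wy":0,"wz":0},{"hand":-1,"dx":0,"dy":0,"dz":-4,"wx":0,"wy":0,"wz":0},{"hand":-1,"dx":0,"dy":0,"dz":-4,"wx":0,"wy":0,"wz":0},{"hand":-1,"dx":0,"dy":0,"dz":-4,"wx":0,"wy":0,"wz":0},{"hand":-1,"dx":0,"dy":0,"dz":-4,"wx":0,"wy":0,"wz":0},{"hand":-1,"dx":0,"dy":0,"dz":-1,"wx":0,"wy":0,"wz":0},{"hand":-1,"dx":0,"dy":0,"dz":0,"wx":0,"wy":0,"wz":0},{"hand":-1,"dx":0,"dy":0,"dz":0,"wx":0,"wy":0,"wz":0}]'
python3 - <<'E'
from h import *
p,d=vision.capture("scene")
cv2.imwrite(f"pics/s13.png",cv2.resize(p[180:340,260:440],None,fx=4,fy=3.7,interpolation=cv2.INTER_CUBIC)[:,:,::-1])
E
```

```text
time_s: 14.45
position: [0.5308, 0.2116, 0.0562]
tcp_rot: [[0.998, 0.063, 0.002], [0.063, -0.998, -0.003], [0.002, 0.003, -1.0]]
force: [0.5, 1.0, 0.0]
opening: 0.007
```

View pics/s13.png

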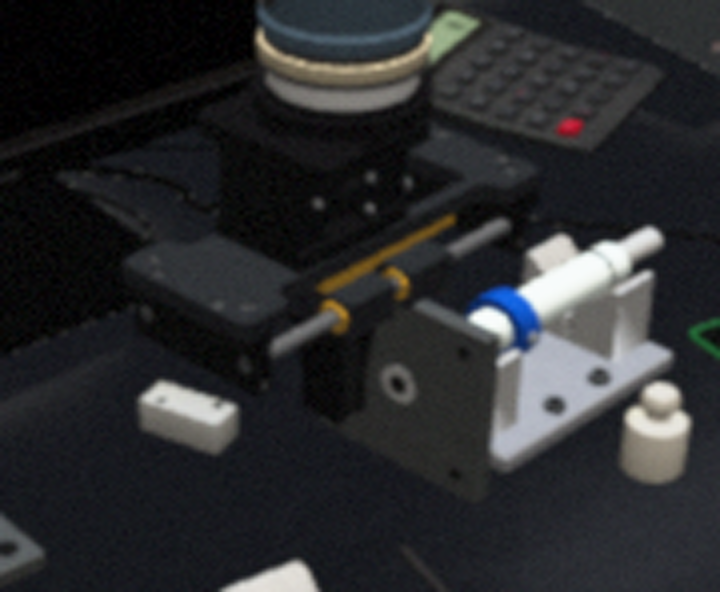

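```bash
python3 -m handwheel '[{"hand":-1,"dx":-0.1,"dy":-1,"dz":0,"wx":0,"wy":0,"wz":0},{"hand":-1,"dx":0,"dy":-1,"dz":0,"wx":0,"wy":0,"wz":0},{"hand":-1,"dx":0,"dy":-0.2,"dz":0,"wx":0,"wy":0,"wz":0},{"hand":-1,"dx":0,"dy":-0.2,"dz":0,"wx":0,"wy":0,"wz":0},{"hand":-1,"dx":0,"dy":-0.2,"dz":0,"wx":0,"wy":0,"wz":0},{"hand":-1,"dx":0,"dy":-0.2,"dz":0,"wx":0,"wy":0,"wz":0},{"hand":-1,"dx":0,"dy":0,"dz":0,"wx":0,"wy":0,"wz":0},{"hand":-1,"dx":0,"dy":0,"dz":0,"wx":0,"wy":0,"wz":0}]'
python3 -m handwheel '[{"hand":-1,"dx":0.01,"dy":-0.2,"dz":0,"wx":0,"wy":0,"wz":0},{"hand":-1,"dx":0.01,"dy":-0.2,"dz":0,"wx":0,"wy":0,"wz":0},{"hand":-1,"dx":0.01,"dy":-0.2,"dz":0,"wx":0,"wy":0,"wz":0},{"hand":-1,"dx":0,"dy":0,"dz":0,"wx":0,"wy":0,"wz":0}]'
python3 - <<'E'
from h import *
p,d=vision.capture("scene")
cv2.imwrite(f"pics/s14.png",cv2.resize(p[180:340,260:440],None,fx=4,fy=3.7,interpolation=cv2.INTER_CUBIC)[:,:,::-1])
p,d=vision.capture("top");cv2.imwrite(f"pics/t14.png",cv2.resize(p[190:350,280:440],None,fx=3.5,fy=3.5)[:,:,::-1])
E
```

```text
time_s: 15.3
position: [0.5279, 0.1846, 0.0548]
tcp_rot: [[0.998, 0.065, -0.001], [0.065, -0.998, -0.003], [-0.001, 0.003, -1.0]]
force: [-0.6, -0.7, 0.2]
opening: 0.004
time_s: 15.7
position: [0.5281, 0.1787, 0.0548]
tcp_rot: [[0.998, 0.065, -0.001], [0.065, -0.998, -0.003], [-0.001, 0.002, -1.0]]
force: [-0.1, 2.4, -0.5]
opening: 0.004
```

View pics/s14.png

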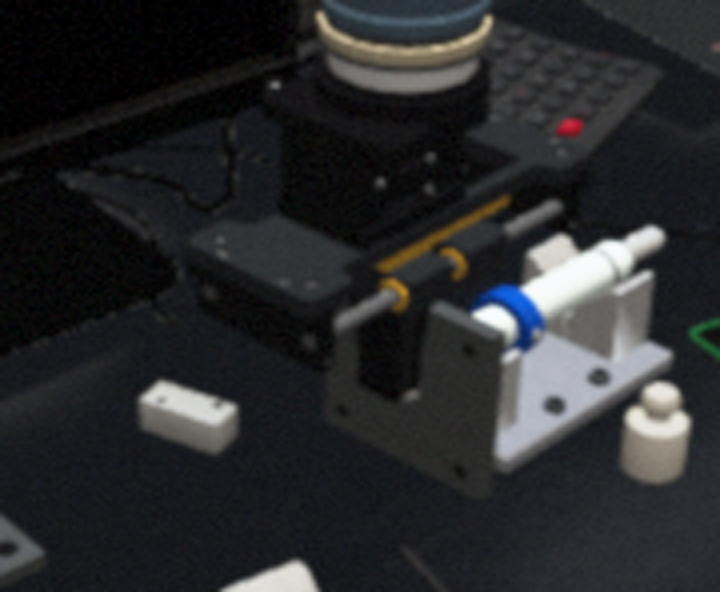

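View pics/t14.png

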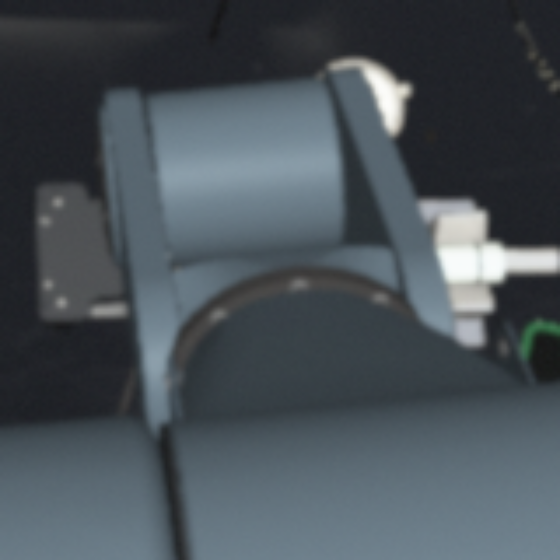

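Contact at 2.4 N and the foot is moving. I'll continue in small steps and watch the force.

```bash
python3 -m handwheel '[{"hand":-1,"dx":0.01,"dy":-0.2,"dz":0,"wx":0,"wy":0,"wz":0},{"hand":-1,"dx":0.01,"dy":-0.2,"dz":0,"wx":0,"wy":0,"wz":0},{"hand":-1,"dx":0.01,"dy":-0.2,"dz":0,"wx":0,"wy":0,"wz":0},{"hand":-1,"dx":0.01,"dy":-0.2,"dz":0,"wx":0,"wy":0,"wz":0},{"hand":-1,"dx":0,"dy":0,"dz":0,"wx":0,"wy":0,"wz":0}]'
python3 - <<'E'
from h import *
p,d=vision.capture("scene")
W=cloud("scene",d)
s=(d>0)&(W[...,1]>.13)&(W[...,1]<.175)&(W[...,2]>.01)&(W[...,2]<.04)&(W[...,0]>.49)&(W[...,0]<.58)
Q=W[s]
u=np.array([.063,-.998]);O=np.array([.53273,.14227])
su=(Q[:,:2]-O)@u;print(len(Q),np.percentile(su,[5,25,50,75,95]))
E
python3 -m handwheel '[{"hand":-1,"dx":0.0,"dy":-0.1,"dz":0,"wx":0,"wy":0,"wz":0},{"hand":-1,"dx":0,"dy":0,"dz":0,"wx":0,"wy":0,"wz":0}]'
```

```text
time_s: 16.3
position: [0.5286, 0.17, 0.0548]
tcp_rot: [[0.998, 0.065, -0.001], [0.065, -0.998, -0.003], [-0.001, 0.003, -1.0]]
force: [0.2, 1.8, -0.6]
opening: 0.003
429 [-0.01600253 -0.01492225 -0.01406651 -0.01322907 -0.01205302]
time_s: 16.55
position: [0.5286, 0.1694, 0.0548]
tcp_rot: [[0.998, 0.065, -0.001], [0.065, -0.998, -0.003], [-0.001, 0.003, -1.0]]
force: [0.6, 2.6, 0.1]
opening: 0.005
```

```bash
for i in 1 2; do python3 -m handwheel '[{"hand":-1,"dx":0.01,"dy":-0.1,"dz":0,"wx":0,"wy":0,"wz":0},{"hand":-1,"dx":0,"dy":0,"dz":0,"wx":0,"wy":0,"wz":0}]' | grep -E "posi|force"; done
```

```text
position: [0.5287, 0.1685, 0.0549]
force: [-1.5, 2.5, -1.5]
position: [0.5288, 0.1675, 0.0548]
force: [0.1, 2.3, -1.2]
```

```bash
python3 -m handwheel '[{"hand":-1,"dx":0.01,"dy":-0.1,"dz":0,"wx":0,"wy":0,"wz":0},{"hand":-1,"dx":0,"dy":0,"dz":0,"wx":0,"wy":0,"wz":0}]' | grep -E "posi|force"; python3 -m handwheel '[{"hand":-1,"dx":0.01,"dy":-0.05,"dz":0,"wx":0,"wy":0,"wz":0},{"hand":-1,"dx":0,"dy":0,"dz":0,"wx":0,"wy":0,"wz":0}]' | grep -E "posi|force"
```

```text
position: [0.5289, 0.1664, 0.0548]
force: [-1.2, 2.6, -1.0]
position: [0.5289, 0.1661, 0.0548]
force: [-0.4, 3.7, -1.3]
```

```bash
python3 -m handwheel '[{"hand":-1,"dx":0,"dy":-0.05,"dz":0,"wx":0,"wy":0,"wz":0},{"hand":-1,"dx":0,"dy":0,"dz":0,"wx":0,"wy":0,"wz":0}]' | grep -E "posi|force"; python3 -m handwheel '[{"hand":-1,"dx":0,"dy":-0.05,"dz":0,"wx":0,"wy":0,"wz":0},{"hand":-1,"dx":0,"dy":0,"dz":0,"wx":0,"wy":0,"wz":0}]' | grep -E "posi|force"
```

```text
position: [0.5289, 0.166, 0.0548]
force: [-1.1, 5.3, -0.2]
position: [0.529, 0.1659, 0.0549]
force: [0.0, 7.4, -0.5]
```

The force rises to 7.4 N with no further motion, so the foot is against the stop. Backing off straight and retreating.

```bash
python3 -m handwheel '[{"hand":-1,"dx":-0.03,"dy":0.5,"dz":0,"wx":0,"wy":0,"wz":0},{"hand":-1,"dx":-0.1,"dy":1.5,"dz":0,"wx":0,"wy":0,"wz":0},{"hand":-1,"dx":-0.1,"dy":1.5,"dz":0,"wx":0,"wy":0,"wz":0},{"hand":-1,"dx":0,"dy":0,"dz":4,"wx":0,"wy":0,"wz":0},{"hand":-1,"dx":0,"dy":0,"dz":4,"wx":0,"wy":0,"wz":0},{"hand":-1,"dx":0,"dy":0,"dz":4,"wx":0,"wy":0,"wz":0},{"hand":-1,"dx":0,"dy":0,"dz":4,"wx":0,"wy":0,"wz":0},{"hand":-1,"dx":0,"dy":0,"dz":4,"wx":0,"wy":0,"wz":0}]' | tail -2
python3 -m handwheel '[{"hand":-1,"dx":0,"dy":-4.8,"dz":1,"wx":0,"wy":0,"wz":0},{"hand":-1,"dx":0,"dy":-4.8,"dz":1,"wx":0,"wy":0,"wz":0},{"hand":-1,"dx":0,"dy":-4.8,"dz":0,"wx":0,"wy":0,"wz":0},{"hand":-1,"dx":0,"dy":-4.8,"dz":0,"wx":0,"wy":0,"wz":0},{"hand":-1,"dx":0,"dy":-4.8,"dz":0,"wx":0,"wy":0,"wz":0},{"hand":-1,"dx":0,"dy":-4.8,"dz":0,"wx":0,"wy":0,"wz":0},{"hand":-1,"dx":0,"dy":-4.8,"dz":0,"wx":0,"wy":0,"wz":0},{"hand":-1,"dx":0,"dy":-4.8,"dz":0,"wx":0,"wy":0,"wz":0},{"hand":-1,"dx":0,"dy":0,"dz":0,"wx":0,"wy":0,"wz":0}]' | tail -5
python3 - <<'E'
from h import *
p,d=vision.capture("scene")
cv2.imwrite(f"pics/s15.png",cv2.resize(p[200:340,290:440],None,fx=5,fy=4.2,interpolation=cv2.INTER_CUBIC)[:,:,::-1])
W=cloud("scene",d);u=np.array([.063,-.998]);n=np.array([.998,.063]);O=np.array([.53273,.14227])
s=(d>0)&(W[...,1]>.13)&(W[...,1]<.175)&(W[...,2]>.02)&(W[...,2]<.09)&(W[...,0]>.49)&(W[...,0]<.58)
su=(W[s][:,:2]-O)@u;print("underside u",len(su),np.percentile(su,[10,50,90]))
p,d=vision.capture("top");cv2.imwrite(f"pics/t15.png",cv2.resize(p[190:350,280:440],None,fx=3.5,fy=3.5)[:,:,::-1])
W=cloud("top",d);S=(W[...,:2]-O)@u;N=(W[...,:2]-O)@n;Z=W[...,2]
for lo,hi in((.003,.027),(.035,.05),(.085,.1),(.108,.133),(.14,.15),(.155,.185)):
    s=(d>0)&(S>lo)&(S<hi)&(abs(N)<.03)&(Z>.05);s2=s&(Z>np.percentile(Z[s],50))
    print(lo,"n mean",N[s2].mean().round(4),"ztop",np.percentile(Z[s],90).round(4),s.sum())
s=(d>0)&(abs(N)<.012)&(Z>.04)&(S<.25)&(S>.1);print("tip u",np.percentile(S[s],99))
E
```

```text
force: [0.6, 0.5, -0.2]
opening: 0.009
time_s: 19.45
position: [0.5276, -0.1895, 0.2751]
tcp_rot: [[0.998, 0.059, 0.001], [0.059, -0.998, -0.007], [0.0, 0.007, -1.0]]
force: [0.1, 0.2, 0.7]
opening: 0.006
underside u 1154 [-0.01140896 -0.00983542 -0.00810585]
0.003 n mean 0.0002 ztop 0.062 239
0.035 n mean -0.0002 ztop 0.0625 78
0.085 n mean 0.0001 ztop 0.0623 76
0.108 n mean -0.0002 ztop 0.0615 273
0.14 n mean 0.0006 ztop 0.0625 52
0.155 n mean 0.0001 ztop 0.0573 82
tip u 0.2494116781423268
```

View pics/s15.png

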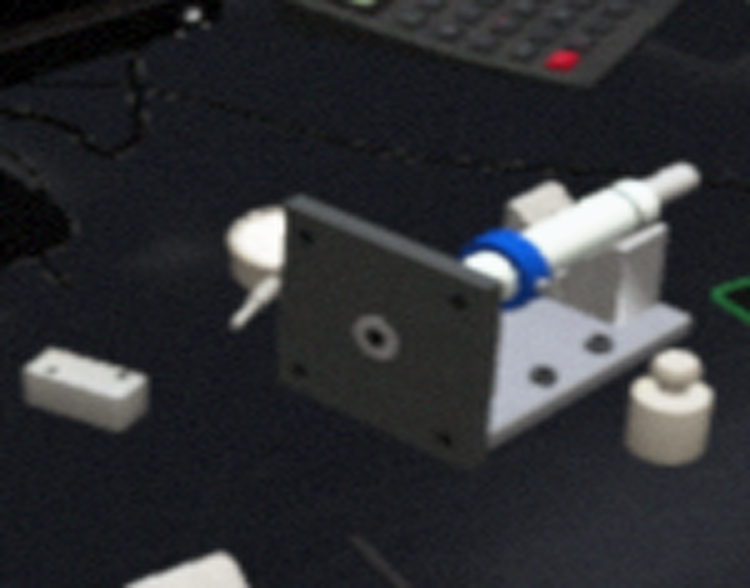

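View pics/t15.png

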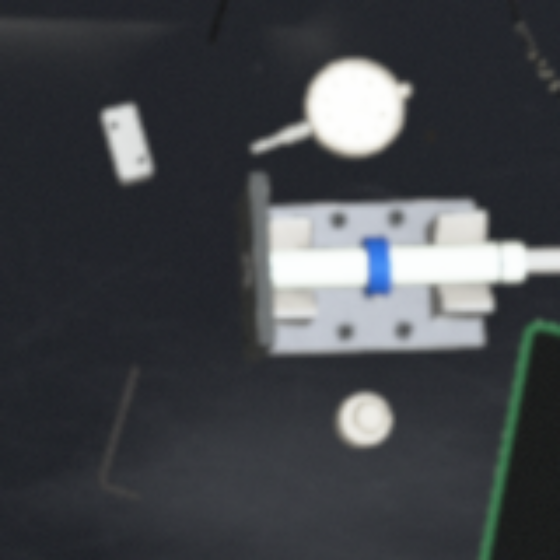

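The foot is flush: its underside is at −9.8 mm, where −10 is expected. The post is level and centred within 1 mm, the bystanders haven't moved, and the robot is clear. Handing in.

```bash
python3 -c "
from rig import hand_in
print(hand_in())"
```

```text
the job is handed in; nothing more can be done
None
```

The column is lying in both Vs of the smaller stand with its foot flush against the end. I handed the job in at about 19.5 s; no verdict is reported.

**How it was done:** I took the right-hand column and straddled its spigot loosely. The rear finger pushed it over at about 1.4 N. Past the balance point the front finger let it down until the post lay in both Vs. I then withdrew and pushed the underside of the foot with shut fingers. The last readings rose from about 2.5 N to 7.4 N with no more motion, which is when I stopped and backed off.

**Last checks:**
- **Foot:** the underside measured 9.8 mm before the stop, against 10 mm for a flush fit. That puts the foot's upper face about 0.2 mm from the stop, well inside the 3 mm limit.
- **Post:** it was centred within 0.6 mm along the stand. Its top was level at about 62 mm, the height expected for an axis at 50 mm.
- **Robot and bystanders:** the robot was clear of everything. The dial gauge, hex key, check weight and steel block looked unmoved in the pictures, though I did not measure them.

**One check failed:** the reading for how far the spigot end reaches along the stand was not valid, because stray points spoiled it. I relied on the foot measurement for position along the stand instead. The turning speed was never measured directly. I commanded about 0.5 rad/s or less, and saw no jump when the column crossed from one finger to the other.

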